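Nest the turned parts tote fully home

ROBOT

A 6-joint arm with a two-finger parallel gripper is mounted at the origin on the work surface. World frame = base frame: x ahead of the robot, y to its left, z up, the work surface at z = 0. Lengths are in m, angles in rad, forces in N, time in s.
With the tool pointing down it reaches from about 0.35 to 0.775 m from the base axis. Payload 5.5 kg.
Tool frame: the origin (TCP) lies midway between the tips of the shut fingers; the grasp point (between the pads) lies env.grasp_offset behind it (env.grasp_offset is the distance from the TCP to the grasp point, in m); z points along the fingers, y is the line along which they close (so a half turn about z gives the same grasp; the last joint's range is limited). The gripper opens to 85 mm and grips with 20 to 120 N. Pads are 22 mm wide; open, the fingers measure 114 mm over their backs; the gripper's body (76 mm by 85 mm) begins 54 mm behind the grasp point. The pads swing forward as they close: fully open they stand 13 mm farther back than shut.
Start: joints at [0.994, 0.313, 0.046, 1.304, 0, 1.431], TCP at [0.243, 0.521, 0.231] pointing down, gripper open.
Joint ranges: [-2.76, 2.76], [-0.86, 1.69], [-1.03, 1.26], [-2.2, 2.34], [-1.47, 1.5], [-3.14, 3.14]. Speed limits (rad/s): [2.57, 2.57, 3.14, 3.14, 3.14, 3.14].

INTERFACE

Orientations are given as a unit quaternion [w, x, y, z].
In Python, from workcell import monitor, viewer, order, env gives the robot as it stands.
- The arm moves only by the tool carry_out, never from a script. Its argument "plan" is a list that holds one entry, the list of rows, each a list of 7 numbers: the turn, a rotation vector about the world's x, y, z in rad, then the shift along the world's x, y, z in mm, then the finger opening in mm, from 0 to 85.4. A call has 1 to 20 rows; each row is the pose to reach, as a shift and turn from the pose commanded when the call began; what a row does not reach only later rows make up. A row lasts 1/10 s, in which the tool goes at most 50 mm and 8.59 degrees, less where a joint would pass 70% of its speed; a pose out of reach is approached as far as the arm can. A call with a gripper value outside its range is refused whole. The fingers move at their own pace and stop on an object; "squeeze" is the grip in N (left out, the last holds). Time passes only in rows, so rows that repeat a pose let the fingers close. It gives the time, the measured TCP pose, the force, the opening and the grip force at its end, in the units of the state.
- monitor.get_state(): the state, without advancing time (a new reading comes with each control period).
- viewer.read_camera(name): name is "side" or "top"; returns the picture (400x640x3 uint8, red, green, blue); there is no depth.
- viewer.calibration(name): a dict with "K" (3x3 intrinsics, pixels), "dist" ([k1, k2, p1, p2, k3] as OpenCV has them; the pictures are not rectified), "eye" and "rotation" of the camera in the world. Camera axes: x right, y down, z forward; pixel columns grow to the right and rows downward; lengths in m; the calibration is good to about 2 mm. A picture is of the moment at which its call begins. calibration takes no time and is no camera call.
- order.hand_in(): hands the job in; it is judged then, once.
The state is a dict: "clock": time; "joint_pos": joint angles; "qvel": joint speeds; "tau": joint torques, N m; "tcp_pos": TCP position; "orientation": TCP orientation; "wrist_force": force on the tool from outside, world axes, zero at the start; "ft_torque": the same for the moment, N m; "finger_gap": finger opening in m; "grip_force": force on a finger pad.
Only numpy, scipy, OpenCV 4.12 (cv2) and the standard library are available. Lean on these libraries where they do the work, as an engineer would, in place of code of your own. Each camera call takes 0.05 s, during which the arm holds its last target. There are 200 camera calls.

TASK

The loose parts tote lies the wrong way round for nesting: pick it up by its handle, turn it half a turn so that its low front faces the same way as the low front of the tote screwed to the shelf, and lower it inside with its ribs in the slots. Press it down against the stiff lift-out plate until it bottoms, seat it there with a steady push of about 20 N for a second (never more than 30 N, the plastic cracks), then let go. Leave the other things on the shelf where they are.

Things in the scene. Friction and masses are not known exactly. Their poses are not given: they have to be found in the camera images.
- tote_mid (a point): Centre, half-way up (47.5 mm above the underside), of the loose empty grey plastic tote, about 0.3 kg. Body 130 (x) x 90 (y) x 55 mm high, 3 mm walls; handle to 95 mm. Its x axis points from its low front wall (25 mm high, at x = -65 mm) to its 55 mm high back wall; z up. It starts on the shelf about half a turn from the way round of the fixed tote.
- tote_handle (a point): Centre of the loose tote's cross handle bar, 38.5 mm above tote_mid (86 mm above the underside), same axes. The bar runs along the tote's y: 14 mm thick (x), 78 mm long, 18 mm high, on posts at y = +-42 mm; 22 mm of free air between the bar's underside and the tote's rim.
- tote_front (a point): Point above the loose tote's low front wall, 65 mm from tote_mid along the tote's -x, same height and axes: shows which way round it is.
- tote_rib (a point): Lower tip of one of the loose tote's four upright ribs: x = -15, y = +56, z = 15 mm from the centre of its underside. The ribs stand 11 mm out of the side walls (to y = +-56 mm), centred at x = +40 and x = -15 mm on both sides, 12 mm wide (x), reaching up to 50 mm, with 45-degree pointed lower ends, tips 15 mm above the underside.
- base_tote: Grey plastic tote screwed to the shelf. Origin: centre of its underside; z up; x from its low front wall (25 mm) to its 50 mm high back wall. Outside 146 (x) x 116 (y) x 50 mm, inside 136 x 96 mm: 3 mm of play all round the loose tote's body. More than 30 N between the totes cracks them. The wrong way round, the ribs land on the rim: it stacks 30 mm too high.
- base_slot (a point): Mouth of one slot of the fixed tote, in its frame at x = -15, y = +53, z = 50 mm. Each 10 mm thick side wall has two slots open at the top, centred at x = +40 and x = -15 mm, 15 mm wide (1.5 mm of play each side of a rib), going down to z = 17 mm. Rib tips enter when the loose tote's underside is 35 mm above the fixed tote's underside.
- base_home (a point): Where tote_mid stands fully home: 52.5 mm above the fixed tote's origin, same axes. The loose tote's underside then rests on two rigid ledges, 5 mm above the fixed tote's underside; its handle bar's centre is 91 mm above it.
- base_plate (a point): Centre of the fixed tote's floor, 5 mm above its underside. Over it a flat aluminium lift-out plate, 90 x 80 mm, slides up and down stiffly and stays where left: at the start its top is 8 to 15 mm above this point. The tote's weight (3 N) does not move it; it resists with about 9 N, a little more when pushed fast, until the ledges stop the tote dead.
- bolt_tray: Bystander: zinc-plated open tray of bolts, 150 x 100 x 35 mm, origin at the centre of its underside. Leave alone.
- pipe_offcut: Bystander: grey PVC pipe offcut standing on end, 60 mm diameter, 95 mm tall, origin at the centre of its underside. Leave alone.
- scraper: Bystander: steel putty scraper with wooden handle lying flat, about 225 mm long along its x, 55 mm wide, 18 mm high, between or near the totes, origin on its underside. Leave alone.
- screw_jar: Bystander: closed glass jar with steel lid, 70 mm diameter, 90 mm tall, origin at the centre of its underside. Leave alone.
Mind the look-alikes: they are no part of the job. What is shaped like the part that bears tote_mid but orange is not meant.

How it is judged:
By the outcome, as a careful person would: the job done as asked, in the order asked, and still so for the second after the job is handed in, with the robot touching nothing.
It also fails if it takes over 72 s, if anything falls off the work surface, if the arm or the gripper's body presses on something with over 40 N, if the wrist force passes 120 N, or if a joint passes its speed limit or range.

## Working session

There is one attempt and no reset: what is moved stays moved. The work goes in short steps, Python scripts to look and compute and a tool call to move; the robot and the scene stay as the last step left them, time stands still between calls to the robot, and variables do not carry over. Pictures are saved under pics/ and viewed, at most 10 in all, crops included, and the job is handed in when it is done.

Besides the shell and the picture viewer there is one more tool, called after "Call:" as name(argument=value, ...) on one line, values as JSON. carry_out: Moves the arm, as the interface text tells. Its arguments: {"type":"object","properties":{"plan":{"type":"array","items":{"type":"array","items":{"type":"array","items":{"type":"number"}}}},"squeeze":{"type":"number"}},"required":["plan"]}

```bash
ls; mkdir -p pics; python3 - <<'E'
from workcell import monitor, viewer, order, env
import cv2
print(env.grasp_offset, monitor.get_state())
for n in("side","top"):
    im=viewer.read_camera(n); cv2.imwrite(f"pics/{n}0.png",im[...,::-1]); print(n,viewer.calibration(n))
E
```

```text
pics
0.0187 {'clock': 0.0, 'joint_pos': array([9.94402473e-01, 3.13990517e-01, 4.49462566e-02, 1.30358796e+00,
       7.90073672e-07, 1.43120367e+00]), 'qvel': array([-0.00129874,  0.0006426 ,  0.00029374,  0.00145247, -0.00025452,
       -0.00210612]), 'tau': array([-1.51061889e-03, -4.80637658e+01,  2.98528129e+01,  1.96281925e-02,
       -2.99877647e-04, -1.29431501e-05]), 'tcp_pos': array([0.24296733, 0.52056901, 0.23040111]), 'orientation': array([-3.22014228e-04,  2.16668404e-01,  9.76244826e-01, -8.59611954e-04]), 'wrist_force': array([ 0.10166835, -1.20002026,  0.3057668 ]), 'ft_torque': array([-0.00317791, -0.0084786 , -0.0117188 ]), 'grip_force': 0.0, 'finger_gap': 0.08545759616199426}
side {'K': array([[456.36151519,   0.        , 312.62171559],
       [  0.        , 456.36151519, 202.35286039],
       [  0.        ,   0.        ,   1.        ]]), 'dist': array([-0.1025122,  0.       ,  0.       ,  0.       ,  0.       ]), 'eye': array([ 0.15431789, -0.92933705,  0.89468187]), 'rotation': array([-0.44021242,  0.88077865, -0.15076116,  0.08782409])}
top {'K': array([[460.69828949,   0.        , 322.3019366 ],
       [  0.        , 460.69828949, 201.89142999],
       [  0.        ,   0.        ,   1.        ]]), 'dist': array([-0.05733329,  0.        ,  0.        ,  0.        ,  0.        ]), 'eye': array([0.45831215, 0.09116693, 1.17819877]), 'rotation': array([ 0.02519155, -0.70598717,  0.70695856, -0.03401622])}
```

View pics/top0.png

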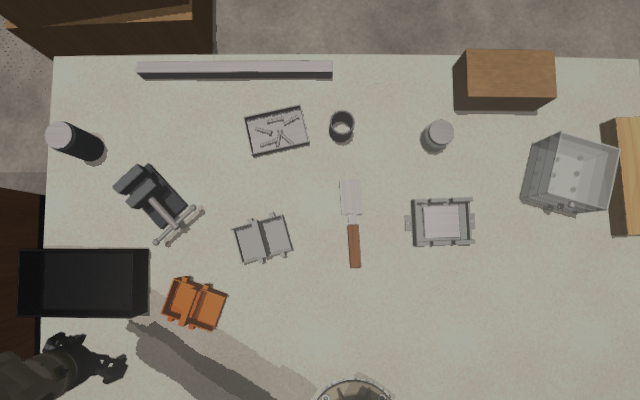

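View pics/side0.png

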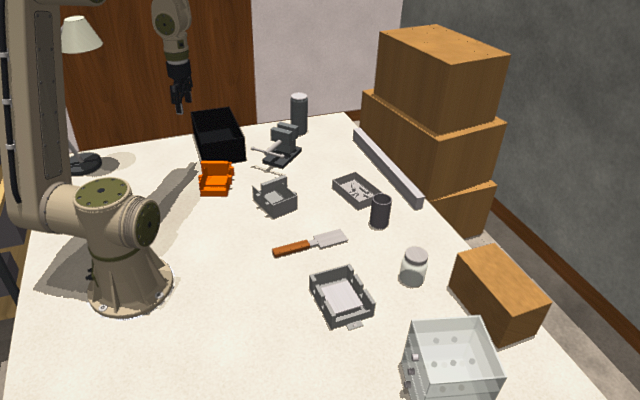

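Candidates for the loose tote, top-view pixels: grey tote (263,238), orange look-alike (195,303), fixed tote (441,222) and clear bin (570,175). I choose the grey one at (263,238), which has a cross handle and ribs. I'll check it in a close crop.

```bash
cat > h.py <<'E'
import numpy as np, cv2
from scipy.spatial.transform import Rotation as R
from workcell import viewer, monitor
def cam(n):
    c=viewer.calibration(n); q=c["rotation"]; return c,R.from_quat([q[1],q[2],q[3],q[0]]).as_matrix()
def ray(n,px,z):   # pixels -> world points at height z
    c,M=cam(n); u=cv2.undistortPoints(np.float64(px).reshape(-1,1,2),c["K"],c["dist"])[:,0]
    d=np.c_[u,np.ones(len(u))]@M.T; e=c["eye"]; return e+d*((z-e[2])/d[:,2])[:,None]
def proj(n,P):
    c,M=cam(n); X=(np.float64(P).reshape(-1,3)-c["eye"])@M
    return cv2.projectPoints(X,np.zeros(3),np.zeros(3),c["K"],c["dist"])[0][:,0]
E
python3 - <<'E'
import cv2,numpy as np
from h import *
print(ray("top",[[263,238],[441,222]],0.0)); print(proj("top",[[.4,.2,0]]))
t=cv2.imread("pics/top0.png"); s=cv2.imread("pics/side0.png")
f=lambda im,x,y,w,h,k:cv2.resize(im[y:y+h,x:x+w],None,fx=k,fy=k,interpolation=cv2.INTER_CUBIC)
a=np.hstack([f(t,225,200,76,76,5),f(t,402,184,76,76,5)])
b=np.hstack([f(s,240,165,76,44,5),f(s,300,255,76,76,5)[:220]]) if 0 else np.hstack([f(s,245,165,76,60,3.6),f(s,303,258,76,70,3.6)[:216]])
cv2.imwrite("pics/crop0.png",np.vstack([a,np.pad(b,((0,0),(0,760-b.shape[1]),(0,0)))]))
E
```

```text
[[ 0.46498301  0.22770761  0.        ]
 [ 0.50498675 -0.22928925  0.        ]]
[[273.72412696 263.63936846]]
```

View pics/crop0.png

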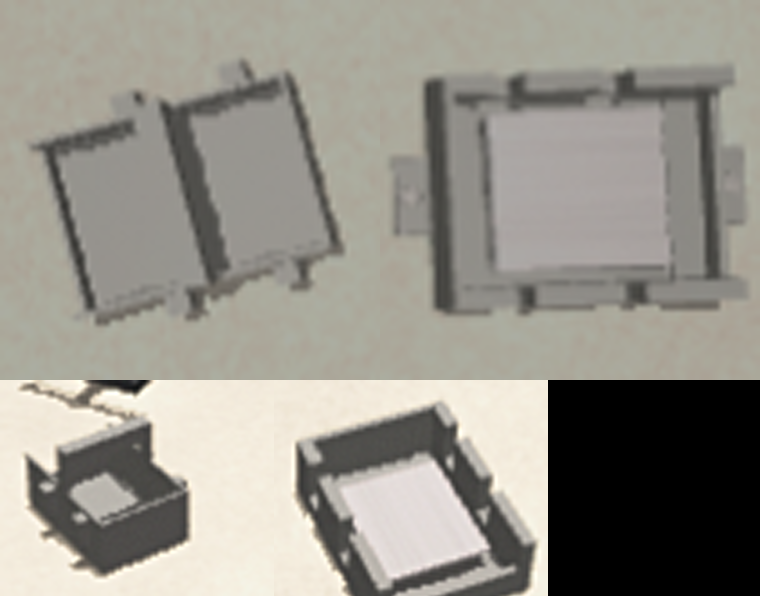

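The crop confirms it. The grey tote has its low front towards image left (+y), because its ribs sit near the right, high end. The fixed tote at (441,222) has its high back at image left and its front facing -y. I'll take a finer look at the fixed tote.

```bash
python3 - <<'E'
import cv2,numpy as np
from h import *
t=cv2.imread("pics/top0.png")
cv2.imwrite("pics/fix.png",cv2.resize(t[190:254,400:480],None,fx=9,fy=9,interpolation=cv2.INTER_CUBIC))
u=lambda p,x,y:(np.float64(p)+.5)/5-.5+[x,y]
L=u([[288,72],[342,250],[38,147],[90,318]],225,200)
P=ray("top",L,.055);print("loose corners b/b/f/f\n",P,P.mean(0),np.linalg.norm(P[0]-P[1]),np.linalg.norm(P[2]-P[3]),np.linalg.norm(P[0]-P[2]),np.linalg.norm(P[1]-P[3]))
a=(P[0]+P[1])/2-(P[2]+P[3])/2; print("ang",np.degrees(np.arctan2(a[1],a[0])))
B=ray("top",u([[150,110],[207,280]],225,200),.095);print("bar ends?",B,B.mean(0))
E
```

```text
loose corners b/b/f/f
 [[0.52303975 0.17495652 0.055     ]
 [0.43652421 0.14835439 0.055     ]
 [0.4865582  0.2965599  0.055     ]
 [0.40380764 0.27031684 0.055     ]] [0.46248245 0.22254691 0.055     ] 0.09051304015824475 0.08681216639133087 0.12695780595194228 0.12627435922802843
ang -74.13992023259529
bar ends? [[0.50290223 0.23675555 0.095     ]
 [0.42339655 0.20937992 0.095     ]] [0.46314939 0.22306773 0.095     ]
```

View pics/fix.png

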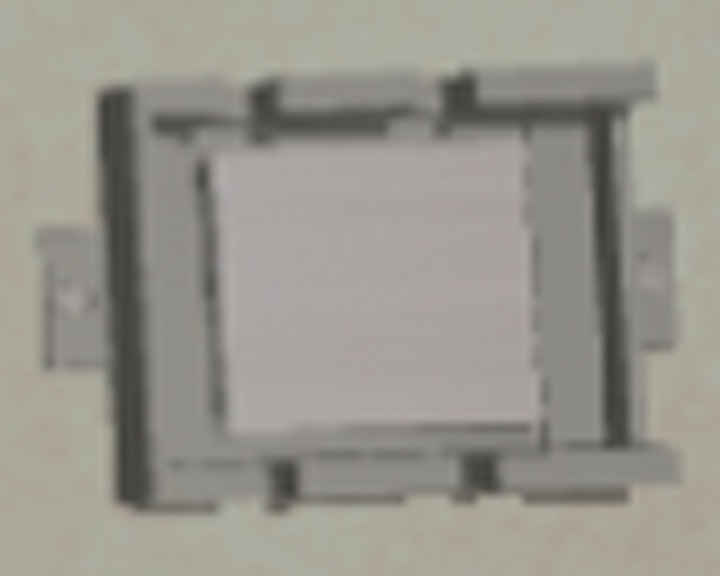

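Fixed tote at 9x: back rim corners are at (132,89) and (150,505), front rim ends at (655,67) and (680,485). The slots' right edges are at (278,95), (475,87), (300,482) and (497,472). The low front is to the right (-y).

```bash
python3 - <<'E'
from h import *
u=lambda p:(np.float64(p)+.5)/9-.5+[400,190]
C=ray("top",u([[132,89],[150,505],[655,67],[680,485]]),.05)[:,:2]
S=ray("top",u([[278,95],[475,87],[300,482],[497,472]]),.05)[:,:2]
print(C,C.mean(0)); print(S,S.mean(0))
mod=np.array([[73,-58],[73,58],[-73,-58],[-73,58],[32.5,-53],[-22.5,-53],[32.5,53],[-22.5,53]])/1e3
for m,w in((mod[:4],C),(mod[4:],S),(mod,np.r_[C,S])):
    a=m-m.mean(0);b=w-w.mean(0);r=np.arctan2((a[:,0]*b[:,1]-a[:,1]*b[:,0]).sum(),(a*b).sum())
    M=np.array([[np.cos(r),-np.sin(r)],[np.sin(r),np.cos(r)]]);c=w.mean(0)-M@m.mean(0)
    print("deg",np.degrees(r),"centre",c,"res mm",((m@M.T+c-w)*1e3).round(1).tolist())
q=monitor.get_state()["orientation"];print(R.from_quat([*q[1:],q[0]]).as_matrix().round(3))
E
```

```text
[[ 0.55889708 -0.15014391]
 [ 0.44513455 -0.15307657]
 [ 0.56490539 -0.29594228]
 [ 0.44986633 -0.29969983]] [ 0.50470084 -0.22471565]
[[ 0.55721509 -0.19054605]
 [ 0.55938939 -0.24540782]
 [ 0.4512049  -0.19443486]
 [ 0.45367573 -0.24892832]] [ 0.50537128 -0.21982926]
deg 91.93915907220193 centre [ 0.50470084 -0.22471565] res mm [[1.3, 0.3], [-0.9, -0.6], [0.2, 0.2], [-0.7, 0.1]]
deg 92.09474725984656 centre [ 0.50555404 -0.22482592] res mm [[0.1, 0.1], [-0.0, 0.0], [0.2, 0.1], [-0.3, -0.3]]
deg 91.9746557871586 centre [ 0.5051222  -0.22477097] res mm [[1.7, 0.3], [-0.5, -0.7], [0.7, 0.2], [-0.2, -0.0], [-0.2, 0.1], [-0.5, -0.0], [-0.2, 0.3], [-0.7, -0.2]]
[[-0.906  0.423 -0.001]
 [ 0.423  0.906 -0.001]
 [ 0.    -0.002 -1.   ]]
```

Call:
carry_out(plan=[[[0,0,0.06,15,-20,0,85],[0,0,0.12,35,-48,0,85],[0,0,0.2,60,-82,0,85],[0,0,0.28,85,-116,0,85],[0,0,0.36,110,-149,0,85],[0,0,0.45,135,-183,0,85],[0,0,0.54,160,-217,0,85],[0,0,0.62,185,-250,0,85],[0,0,0.68,203,-275,0,85],[0,0,0.72,214,-290,0,85],[0,0,0.733,220,-298,0,85],[0,0,0.733,220,-298,-20,85],[0,0,0.733,220,-298,-50,85],[0,0,0.733,220,-298,-80,85],[0,0,0.733,220,-298,-100,85],[0,0,0.733,220,-298,-100,85],[0,0,0.733,220,-298,-100,85]]], squeeze=50)

```text
clock: 1.8
tcp_pos: [0.463, 0.223, 0.1313]
orientation: [-0.001, -0.148, 0.989, -0.0]
wrist_force: [0.2, -0.6, -0.4]
finger_gap: 0.0851
grip_force: 0.0
```

```bash
python3 - <<'E'
from h import *
im=viewer.read_camera("top")[...,::-1];s=viewer.read_camera("side")[...,::-1]
f=lambda im,x,y:cv2.resize(im[y:y+100,x:x+80],None,fx=5,fy=5)
cv2.imwrite("pics/g1.png",np.hstack([f(im,225,180),f(s,235,115)]))
print(proj("top",[[.463,.223,.086]]),proj("side",[[.463,.223,.086]]))
E
```

```text
[[260.77035817 238.63609726]] [[273.52652251 182.35178671]]
```

View pics/g1.png

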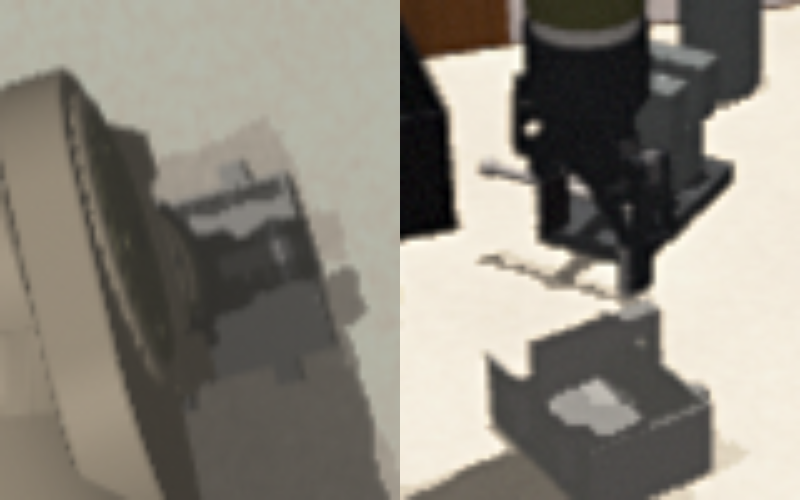

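The side view shows the fingers straddling the bar: bar from (530,345) to (660,310) in the crop, fingers at (550,235) and (635,290). I'll descend and grip.

Call:
carry_out(plan=[[[0,0,0,0,0,-15,85],[0,0,0,0,0,-35,85],[0,0,0,0,0,-52,85],[0,0,0,0,0,-62,85],[0,0,0,0,0,-64,85],[0,0,0,0,0,-64,85],[0,0,0,0,0,-64,60],[0,0,0,0,0,-64,40],[0,0,0,0,0,-64,20],[0,0,0,0,0,-64,5],[0,0,0,0,0,-64,5],[0,0,0,0,0,-64,5],[0,0,0,0,0,-64,5],[0,0,0,0,0,-64,5]]], squeeze=60)

```text
clock: 3.3
tcp_pos: [0.4635, 0.2233, 0.0677]
orientation: [0.0, -0.148, 0.989, 0.0]
wrist_force: [-1.2, 1.8, 4.7]
finger_gap: 0.013
grip_force: 59.7
```

Call:
carry_out(plan=[[[0,0,0,0,0,5,5],[0,0,0,0,0,15,5],[0,0,0,0,0,35,5],[0,0,0,0,0,60,5],[0,0,0,0,0,85,5],[0,0,0,0,0,105,5],[0,0,0,0,0,110,5],[0,0,-0.05,0,-5,110,5],[0,0,-0.12,2,-15,110,5],[0,0,-0.21,4,-30,110,5],[0,0,-0.31,6,-48,110,5],[0,0,-0.42,8,-67,110,5],[0,0,-0.53,10,-86,110,5],[0,0,-0.64,12,-105,110,5],[0,0,-0.75,14,-124,110,5],[0,0,-0.86,16,-143,110,5],[0,0,-0.96,18,-160,110,5],[0,0,-1.06,20,-175,110,5],[0,0,-1.13,21,-187,110,5],[0,0,-1.16,21,-192,110,5]]])

```text
clock: 5.3
tcp_pos: [0.4837, 0.0301, 0.1764]
orientation: [-0.001, 0.42, 0.908, -0.0]
wrist_force: [-0.3, -0.1, -2.9]
finger_gap: 0.0128
grip_force: 58.7
```

Call:
carry_out(plan=[[[0,0,-0.05,0,-5,0,5],[0,0,-0.14,1,-15,0,5],[0,0,-0.26,2,-28,0,5],[0,0,-0.39,4,-43,0,5],[0,0,-0.52,5,-59,0,5],[0,0,-0.65,6,-75,0,5],[0,0,-0.78,7,-91,0,5],[0,0,-0.91,8,-107,0,5],[0,0,-1.04,10,-122,0,5],[0,0,-1.17,11,-137,0,5],[0,0,-1.3,12,-152,0,5],[0,0,-1.43,13,-167,0,5],[0,0,-1.56,14,-181,0,5],[0,0,-1.69,15,-195,0,5],[0,0,-1.82,17,-210,0,5],[0,0,-1.95,18,-223,0,5],[0,0,-2.07,19,-237,0,5],[0,0,-2.17,20,-248,0,5],[0,0,-2.23,20,-255,0,5],[0,0,-2.243,20,-256,0,5]]])

```text
clock: 7.3
tcp_pos: [0.504, -0.2252, 0.1765]
orientation: [-0.0, 1.0, 0.017, -0.001]
wrist_force: [0.4, -0.1, -3.3]
finger_gap: 0.0129
grip_force: 58.7
```

Call:
carry_out(plan=[[[0,0,0,0,0,0,5],[0,0,0,0,0,0,5],[0,0,0,0,0,0,5]]])

```text
clock: 7.6
tcp_pos: [0.5042, -0.2244, 0.1772]
orientation: [-0.0, 1.0, 0.018, -0.0]
wrist_force: [-0.4, 0.2, -2.4]
finger_gap: 0.013
grip_force: 58.7
```

```bash
python3 - <<'E'
from h import *
st=monitor.get_state();print(st["tcp_pos"],st["joint_pos"].round(2),st["wrist_force"]);q=st["orientation"];m=R.from_quat([*q[1:],q[0]]).as_matrix();print(m.round(3),np.degrees(np.arctan2(m[1,1],m[0,1])))
im=viewer.read_camera("top")[...,::-1];s=viewer.read_camera("side")[...,::-1]
cv2.imwrite("pics/top2.png",im);cv2.imwrite("pics/side2.png",s)
f=lambda im,x,y:cv2.resize(im[y:y+100,x:x+80],None,fx=5,fy=5,interpolation=cv2.INTER_CUBIC)
cv2.imwrite("pics/g2.png",np.hstack([f(im,405,170),f(s,300,230)]))
E
```

```text
[ 0.50421486 -0.22437442  0.17724431] [-0.56  0.29 -0.12  1.16  0.    2.54] [-0.44554947  0.24019962 -2.40935883]
[[ 0.999  0.036 -0.   ]
 [ 0.036 -0.999  0.   ]
 [-0.    -0.    -1.   ]] -87.9289926394245
```

View pics/g2.png

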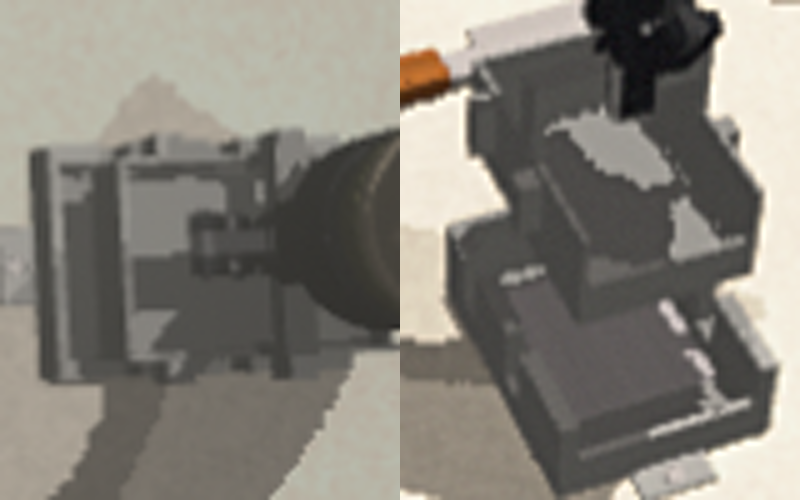

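```bash
python3 - <<'E'
from h import *
zb=.1772-.0677
S=lambda p:(np.float64(p)+.5)/5-.5+[300-80,230]
T=lambda p:(np.float64(p)+.5)/5-.5+[405,170]
print("front bottom",ray("side",S([[580,318],[752,270]]),zb))
print("back rim top",ray("top",T([[120,157],[135,358]]),zb+.055))
# expected with tote centred on TCP
a=np.radians(92.07);M=np.array([[np.cos(a),-np.sin(a)],[np.sin(a),np.cos(a)]]);c=np.array([.5042,-.2244])
E=lambda m:c+M@(np.array(m)/1e3)
print([E(p).round(4) for p in([-65,-45],[-65,45],[65,-45],[65,45])])
t=[*E([-65,-45]),zb],[*E([-65,45]),zb]
print(proj("side",t),"measured",S([[580,318],[752,270]]))
t=[*E([65,-45]),zb+.055],[*E([65,45]),zb+.055]
print(proj("top",t),"meas",T([[120,157],[135,358]]))
im=cv2.imread("pics/side2.png");tp=cv2.imread("pics/top2.png")
a=cv2.resize(im[255:300,325:380],None,fx=8,fy=8,interpolation=cv2.INTER_CUBIC)
b=cv2.resize(tp[190:250,410:455],None,fx=8,fy=8,interpolation=cv2.INTER_CUBIC)
g=np.zeros((480,800,3),np.uint8);g[:360,:440]=a;g[:,440:]=b;cv2.imwrite("pics/g3.png",cv2.convertScaleAbs(g,alpha=1.5))
E
```

```text
front bottom [[ 0.46299466 -0.28738759  0.1095    ]
 [ 0.55070723 -0.28623191  0.1095    ]]
back rim top [[ 0.54519788 -0.15777553  0.1645    ]
 [ 0.45614374 -0.16265966  0.1645    ]]
[array([ 0.5515, -0.2877]), array([ 0.4616, -0.291 ]), array([ 0.5468, -0.1578]), array([ 0.4569, -0.1611])]
[[370.58932345 283.96081639]
 [335.62296052 294.47310439]] measured [[335.6 293.2]
 [370.  283.6]]
[[428.60299075 200.27142186]
 [430.87917941 240.86785602]] meas [[428.6 201. ]
 [431.6 241.2]]
```

View pics/g3.png

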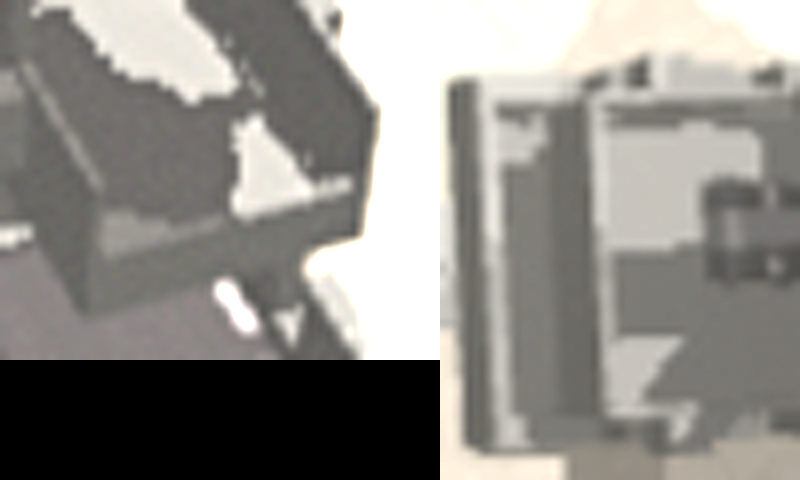

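The loose tote hangs level with its low front towards -y. Its front-bottom corners are at (335.6,293.2) and (370,283.6) in the side view, within 1 mm laterally of where it should be. I'll shift x by +1 and go down to just above the slots.

Call:
carry_out(plan=[[[0,0,0,1,0,-5,5],[0,0,0,1,0,-18,5],[0,0,0,1,0,-35,5],[0,0,0,1,0,-52,5],[0,0,0,1,0,-64,5],[0,0,0,1,0,-70,5],[0,0,0,1,0,-72,5],[0,0,0,1,0,-72,5],[0,0,0,1,0,-72,5]]])

```text
clock: 8.6
tcp_pos: [0.5055, -0.2252, 0.1059]
orientation: [0.0, 1.0, 0.017, 0.0]
wrist_force: [0.6, 0.6, -3.6]
finger_gap: 0.0131
grip_force: 59.2
```

Call:
carry_out(plan=[[[0,0,0,0,0,-1,5],[0,0,0,0,0,-2,5],[0,0,0,0,0,-3,5],[0,0,0,0,0,-3.5,5],[0,0,0,0,0,-3.5,5]]])

```text
clock: 9.1
tcp_pos: [0.5052, -0.2249, 0.1017]
orientation: [-0.0, 1.0, 0.017, -0.0]
wrist_force: [0.3, 0.6, -2.7]
finger_gap: 0.0128
grip_force: 59.2
```

Call:
carry_out(plan=[[[0,0,0,0,0,-0.7,5],[0,0,0,0,0,-1.4,5],[0,0,0,0,0,-2,5],[0,0,0,0,0,-2,5]]])

```text
clock: 9.5
tcp_pos: [0.5052, -0.2249, 0.0997]
orientation: [-0.0, 1.0, 0.017, -0.0]
wrist_force: [-1.0, -0.5, -2.2]
finger_gap: 0.0132
grip_force: 59.2
```

Call:
carry_out(plan=[[[0,0,0,0,0,-0.7,5],[0,0,0,0,0,-1.4,5],[0,0,0,0,0,-2,5],[0,0,0,0,0,-2,5]]])

```text
clock: 9.9
tcp_pos: [0.5052, -0.2249, 0.0977]
orientation: [-0.0, 1.0, 0.017, -0.0]
wrist_force: [-0.2, 0.0, -2.8]
finger_gap: 0.013
grip_force: 59.2
```

Call:
carry_out(plan=[[[0,0,0,0,0,-0.7,5],[0,0,0,0,0,-1.4,5],[0,0,0,0,0,-2,5],[0,0,0,0,0,-2,5]]])

```text
clock: 10.3
tcp_pos: [0.5052, -0.2249, 0.0957]
orientation: [-0.0, 1.0, 0.017, -0.0]
wrist_force: [-0.4, 0.5, -4.1]
finger_gap: 0.013
grip_force: 59.2
```

Call:
carry_out(plan=[[[0,0,0,0,0,-0.7,5],[0,0,0,0,0,-1.4,5],[0,0,0,0,0,-2,5],[0,0,0,0,0,-2.6,5],[0,0,0,0,0,-3,5],[0,0,0,0,0,-3,5]]])

```text
clock: 10.9
tcp_pos: [0.5052, -0.2249, 0.0927]
orientation: [0.0, 1.0, 0.017, -0.0]
wrist_force: [-0.1, 0.7, -3.4]
finger_gap: 0.013
grip_force: 59.2
```

Call:
carry_out(plan=[[[0,0,0,0,0,-0.7,5],[0,0,0,0,0,-1.4,5],[0,0,0,0,0,-2,5],[0,0,0,0,0,-2.6,5],[0,0,0,0,0,-3,5],[0,0,0,0,0,-3,5]]])

```text
clock: 11.5
tcp_pos: [0.5052, -0.2249, 0.0897]
orientation: [0.0, 1.0, 0.017, -0.0]
wrist_force: [-0.0, -0.2, -3.8]
finger_gap: 0.0131
grip_force: 59.2
```

Call:
carry_out(plan=[[[0,0,0,0,0,-0.5,5],[0,0,0,0,0,-1,5],[0,0,0,0,0,-1.5,5],[0,0,0,0,0,-2,5],[0,0,0,0,0,-2.5,5],[0,0,0,0,0,-3,5],[0,0,0,0,0,-3.5,5],[0,0,0,0,0,-4,5],[0,0,0,0,0,-4.5,5],[0,0,0,0,0,-5,5]]], squeeze=80)

```text
clock: 12.5
tcp_pos: [0.5055, -0.225, 0.0858]
orientation: [0.0, 1.0, 0.017, 0.0]
wrist_force: [-2.2, 1.6, 5.3]
finger_gap: 0.0128
grip_force: 84.2
```

Call:
carry_out(plan=[[[0,0,0,0,0,-0.5,5],[0,0,0,0,0,-1,5],[0,0,0,0,0,-1.5,5],[0,0,0,0,0,-2,5],[0,0,0,0,0,-2.5,5],[0,0,0,0,0,-3,5],[0,0,0,0,0,-3.5,5],[0,0,0,0,0,-4,5]]])

```text
clock: 13.3
tcp_pos: [0.5055, -0.225, 0.0818]
orientation: [0.0, 1.0, 0.017, 0.0]
wrist_force: [-2.8, 1.5, 5.5]
finger_gap: 0.0127
grip_force: 84.2
```

Call:
carry_out(plan=[[[0,0,0,0,0,-0.5,5],[0,0,0,0,0,-1,5],[0,0,0,0,0,-1.5,5],[0,0,0,0,0,-2,5],[0,0,0,0,0,-2.5,5],[0,0,0,0,0,-3,5],[0,0,0,0,0,-3.5,5],[0,0,0,0,0,-4,5],[0,0,0,0,0,-4.5,5],[0,0,0,0,0,-5,5],[0,0,0,0,0,-5.5,5],[0,0,0,0,0,-6,5],[0,0,0,0,0,-6.5,5],[0,0,0,0,0,-7,5]]])

```text
clock: 14.7
tcp_pos: [0.5055, -0.225, 0.0748]
orientation: [0.0, 1.0, 0.017, 0.0]
wrist_force: [-2.1, 1.4, 5.1]
finger_gap: 0.0126
grip_force: 84.2
```

Call:
carry_out(plan=[[[0,0,0,0,0,-0.2,5],[0,0,0,0,0,-0.4,5],[0,0,0,0,0,-0.6,5],[0,0,0,0,0,-0.8,5],[0,0,0,0,0,-1,5]]])

```text
clock: 15.2
tcp_pos: [0.5055, -0.225, 0.0738]
orientation: [0.0, 1.0, 0.017, 0.0]
wrist_force: [-3.1, 1.7, 4.8]
finger_gap: 0.0121
grip_force: 84.2
```

Call:
carry_out(plan=[[[0,0,0,0,0,-0.2,5],[0,0,0,0,0,-0.4,5],[0,0,0,0,0,-0.6,5]]])

```text
clock: 15.5
tcp_pos: [0.5055, -0.225, 0.0732]
orientation: [0.0, 1.0, 0.017, 0.0]
wrist_force: [-2.7, 1.7, 6.0]
finger_gap: 0.0126
grip_force: 84.2
```

Call:
carry_out(plan=[[[0,0,0,0,0,-0.2,5],[0,0,0,0,0,-0.4,5],[0,0,0,0,0,-0.6,5]]])

```text
clock: 15.8
tcp_pos: [0.5055, -0.225, 0.0729]
orientation: [0.0, 1.0, 0.017, 0.0]
wrist_force: [-3.7, 2.3, 7.5]
finger_gap: 0.0123
grip_force: 84.7
```

Call:
carry_out(plan=[[[0,0,0,0,0,-0.2,5],[0,0,0,0,0,-0.4,5]]])

```text
clock: 16.0
tcp_pos: [0.5055, -0.225, 0.0728]
orientation: [0.0, 1.0, 0.017, 0.0]
wrist_force: [-4.7, 2.6, 11.7]
finger_gap: 0.0127
grip_force: 85.0
```

It has bottomed at z = 0.0728. I'll raise the push gradually to 20 N.

Call:
carry_out(plan=[[[0,0,0,0,0,-0.2,5],[0,0,0,0,0,-0.3,5],[0,0,0,0,0,-0.3,5]]])

```text
clock: 16.3
tcp_pos: [0.5054, -0.2249, 0.0728]
orientation: [0.0, 1.0, 0.017, 0.001]
wrist_force: [-4.3, 3.8, 10.8]
finger_gap: 0.0127
grip_force: 85.1
```

Call:
carry_out(plan=[[[0,0,0,0,0,-0.1,5],[0,0,0,0,0,-0.2,5],[0,0,0,0,0,-0.2,5]]])

```text
clock: 16.6
tcp_pos: [0.5054, -0.225, 0.0728]
orientation: [0.0, 1.0, 0.017, 0.001]
wrist_force: [-4.4, 3.5, 13.3]
finger_gap: 0.0128
grip_force: 85.3
```

Call:
carry_out(plan=[[[0,0,0,0,0,-0.2,5],[0,0,0,0,0,-0.4,5],[0,0,0,0,0,-0.6,5],[0,0,0,0,0,-0.6,5]]])

```text
clock: 17.0
tcp_pos: [0.5054, -0.2249, 0.0728]
orientation: [0.001, 1.0, 0.017, 0.001]
wrist_force: [-5.9, 2.9, 17.3]
finger_gap: 0.0126
grip_force: 86.0
```

Call:
carry_out(plan=[[[0,0,0,0,0,-0.1,5],[0,0,0,0,0,-0.1,5],[0,0,0,0,0,-0.1,5],[0,0,0,0,0,-0.1,5],[0,0,0,0,0,-0.1,5],[0,0,0,0,0,-0.1,5],[0,0,0,0,0,-0.1,5],[0,0,0,0,0,-0.1,5]]])

```text
clock: 17.8
tcp_pos: [0.5054, -0.2249, 0.0728]
orientation: [0.001, 1.0, 0.018, 0.001]
wrist_force: [-5.8, 4.2, 17.3]
finger_gap: 0.0127
grip_force: 86.1
```

Call:
carry_out(plan=[[[0,0,0,0,0,0,5],[0,0,0,0,0,0,5],[0,0,0,0,0,0,5],[0,0,0,0,0,0,5],[0,0,0,0,0,0,5],[0,0,0,0,0,0,5]]])

```text
clock: 18.4
tcp_pos: [0.5054, -0.225, 0.0728]
orientation: [0.001, 1.0, 0.017, 0.001]
wrist_force: [-6.9, 4.2, 17.7]
finger_gap: 0.0124
grip_force: 86.1
```

Call:
carry_out(plan=[[[0,0,0,0,0,0.4,5],[0,0,0,0,0,0.8,5],[0,0,0,0,0,1.2,5],[0,0,0,0,0,1.6,5],[0,0,0,0,0,1.6,20],[0,0,0,0,0,1.6,40],[0,0,0,0,0,1.6,60],[0,0,0,0,0,1.6,60],[0,0,0,0,0,1.6,60],[0,0,0,0,0,1.6,60]]])

```text
clock: 19.4
tcp_pos: [0.5053, -0.225, 0.0715]
orientation: [0.0, 1.0, 0.017, -0.0]
wrist_force: [0.0, -0.7, 0.7]
finger_gap: 0.0597
grip_force: 0.0
```

Call:
carry_out(plan=[[[0,0,0,0,0,5,60],[0,0,0,0,0,15,60],[0,0,0,0,0,35,60],[0,0,0,0,0,60,60],[0,0,0,0,0,90,60],[0,0,0,0,0,120,60],[0,0,0,0,10,140,60],[0,0,0,0,40,150,60],[0,0,0,0,80,150,60],[0,0,0,0,120,150,60],[0,0,0,0,160,150,60],[0,0,0,0,190,150,60],[0,0,0,0,200,150,60],[0,0,0,0,200,150,60]]])

```text
clock: 20.8
tcp_pos: [0.5054, -0.0239, 0.2225]
orientation: [0.0, 1.0, 0.019, 0.001]
wrist_force: [0.4, -1.0, 0.6]
finger_gap: 0.0603
grip_force: 0.0
```

```bash
python3 - <<'E'
from h import *
im=viewer.read_camera("top")[...,::-1];s=viewer.read_camera("side")[...,::-1]
f=lambda im,x,y:cv2.resize(im[y:y+100,x:x+80],None,fx=5,fy=5,interpolation=cv2.INTER_CUBIC)
cv2.imwrite("pics/end.png",np.hstack([f(im,405,170),f(s,300,240)]))
print(monitor.get_state()["wrist_force"])
a=np.radians(92);c=np.array([.5052,-.2247])
for y in(-39,39): P=[*(c+np.array([-np.sin(a),np.cos(a)])*y/1e3),.1]; print(proj("top",P),proj("side",P))
E
```

```text
[-0.58811771 -0.24147875  0.41995412]
[[449.46481101 203.74145411]] [[356.09508279 269.09405154]]
[[451.38830127 236.756355  ]] [[326.93142312 277.37269541]]
```

View pics/end.png

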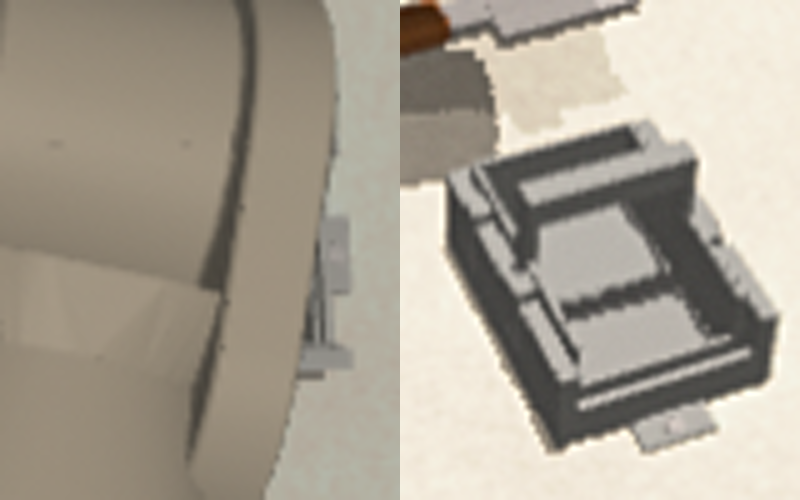

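The side view shows the loose tote nested: ribs in the slots, low fronts both facing -y, and handle bar from (520,190) to (695,150) in the crop, where a fully home bar should be. I'll hand it in.

```bash
python3 -c "
from workcell import order
print(order.hand_in())"
```

```text
the job is handed in; nothing more can be done
None
```

The loose tote is turned, nested fully home in the fixed tote, seated with about 20 N for over a second (force readings stayed under 30 N), released and handed in at about 21 s; I saw no result from the judge.

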